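Clamp the plastic jack handle end

ROBOT

A 6-joint arm with a two-finger parallel gripper is mounted at the origin on the work surface. World frame = base frame: x ahead of the robot, y to its left, z up, the work surface at z = 0. Lengths are in m, angles in rad, forces in N, time in s.
With the tool pointing down it reaches from about 0.3 to 0.875 m from the base axis. Payload 6.4 kg.
Tool frame: the origin (TCP) lies between the finger pads; the fingertips stand 11 mm ahead of it and the grasp point (between the pads) lies 8 mm behind it (ctrl.tcp_to_tips is the y of the fingertips in the tool frame, in m); y points along the fingers, x is the direction in which the jaws open and shut, and the axes are right-handed (so a half turn about y gives the same grasp; the last joint's range is limited). The gripper opens to 85 mm and grips with 20 to 120 N. Pads are 22 mm wide; open, the fingers measure 114 mm over their backs; the gripper's body (76 mm by 85 mm) begins 54 mm behind the grasp point. The pads swing forward as they close: fully open they stand 13 mm farther back than shut.
Start: joints at [1.073, 0.181, 1.607, -0, 1.354, -0.206], TCP at [0.165, 0.551, 0.242] pointing down, gripper open.
Joint ranges: [-2.99, 2.99], [-0.89, 2.07], [0.3, 2.58], [-1.14, 4.28], [0, 2.63], [-3.12, 3.12]. Speed limits (rad/s): [2.57, 2.57, 3.01, 3.14, 3.14, 3.14].

INTERFACE

Orientations are given as a unit quaternion [w, x, y, z].
In Python, from bench import ctrl gives the robot as it stands.
- The arm moves only by the tool apply_moves, never from a script. Its argument "plan" is text: rows parted by semicolons, each of 7 numbers parted by spaces: the shift along the tool's x, y, z each as a share of 0.05 m, from -1 to 1, then the turn, a rotation vector about the tool's x, y, z each as a share of 0.12 rad, from -1 to 1, then the opening, from 0 (shut) to 1 (fully open). In form: dx dy dz wx wy wz claw; .... A call has exactly 5 rows; each row shifts and turns the commanded pose from where the row before left it, along the tool's axes as they then stand; what a row does not reach is not made up. A row lasts 1/10 s, in which the tool goes at most 50 mm and 8.59 degrees, less where a joint would pass 70% of its speed; a pose out of reach is approached as far as the arm can. A call with a number of a shift or a turn outside -1 to 1 is refused whole. A call with a gripper value outside its range is refused whole. The fingers move at their own pace and stop on an object; the grip force is fixed at half the most. Time passes only in rows, so rows that do not move let the fingers close, or fill a call up. It gives the time, the measured TCP pose, the force and the opening at its end, in the units of the state.
- ctrl.get_obs(): the state, without advancing time (a new reading comes with each control period).
- ctrl.camera(name): name is "scene" or "top" or "wrist"; returns the picture (480x640x3 uint8, red, green, blue); there is no depth.
- ctrl.get_calibration(name): a dict with "intrinsics" (3x3 intrinsics, pixels), "k1" (the pictures are not rectified: a ray, as slopes to the right and down, at radius r is drawn at 1 + k1 r^2 times it, then the intrinsics apply), "R" (3x3) and "t" (3): a world point X has camera coordinates R X + t. Camera axes: x right, y down, z forward; pixel columns grow to the right and rows downward; lengths in m; the calibration is good to about 2 mm. A picture is of the moment at which its call begins: read the wrist's pose just before it. get_calibration takes no time and is no camera call; for the wrist camera it gives the pose at the moment of the call.
- ctrl.hand_in(): hands the job in, once; it reports no verdict.
Trained networks look in the newest picture that a camera, given by its name, has taken for a name from the list of things; names that differ only in an ending like _2 or _b are one class to them, and where a whole thing is asked for, a point or a joint stands for the part that bears it (a point fixed in the world has none). Each returns a list of dicts, best first, with "score" (0 to 1); they miss things now and then, are a little off and sometimes report something else, mostly with a low value. They report only what shows in the picture. A call takes as long as a camera call. They do not tell look-alikes from the thing itself.
- ctrl.recognise(camera, target): "point" ([x, y, z] in m, in world coordinates, good to about 4 mm: the middle of the surface that is visible of it).
The state is a dict: "time_s": time; "q": joint angles; "dq": joint speeds; "joint_efforts": joint torques, N m; "eef_pos": TCP position; "eef_rot": TCP orientation; "wrist_force": force on the tool from outside, world axes, zero at the start; "torque": the same for the moment, N m; "opening": opening from 0.0 (shut) to 1.0 (fully open).
Only numpy, scipy, OpenCV 4.12 (cv2) and the standard library are available. Lean on these libraries where they do the work, as an engineer would, in place of code of your own. Each camera call takes 0.05 s, during which the arm holds its last target.

TASK

Hold the yellow jack handle end in the bench clamp for drilling: put the clamp's selector lever over into the green notch, then pump the orange trigger until the jaw's pad has pushed the handle end against the fixed stop and the pointer on the jaw stands in the green zone, never in the red. Move the jaw only by the trigger, do not touch the yellow part, leave the other things on the shelf alone, and finish still holding the trigger squeezed so that the pressure stays on.

Things in the scene. Friction and masses are not known exactly. Their poses are not given: they have to be found in the camera images.
- clamp: One-hand ratchet clamp bolted to the shelf, grey base plate 375 x 150 x 12 mm. Origin on the shelf surface; x = direction in which the jaw closes, z up. 'Clamp (x, y, z)' below is in this frame, mm. Along x from back to front: black fixed handle, orange trigger, grey jaw head with spring pad, yellow part on the steel bed (top z 30), bare metal fixed stop. Nothing on it is above z 145.
- handle_grip (a point): Centre of the black upright fixed handle at grip height, clamp (-139, 0, 120). 16 mm thick along x (rear face at x -147), 24 mm wide along y, top z 143; free space behind it. It stands on the bare metal housing (x -160 to -45, 60 mm wide, top z 78).
- trigger_grip (a point): Centre line of the orange trigger blade, 60 mm from its hinge (hinge along clamp y through (-100, 0, 60)); moves with it: clamp (-87, 0, 118) at rest, (-113, 0, 118) fully squeezed. Blade 12 mm thick, 22 mm wide, tip 82 mm from the hinge. Across handle and blade here: 67 mm at rest, 40 mm squeezed, so a gripper from above can straddle both along clamp x.
- trigger_blade: The orange trigger blade (origin on its hinge).
- trigger (a joint): Trigger angle: 0 = released (blade leans 0.225 rad away from the handle), 0.45 = fully squeezed towards the handle. A spring returns it. Pushing it at the grip point takes 2 to 7 N, up to 14 N under clamping load.
- selector_knob (a point): Centre of the black ball (20 mm diameter) on the selector lever, 75 mm from the pivot, which runs along clamp y through (-70, -60, 50); ball at z 125 when upright. Rod 8 mm thick. The lever rises from a small grey box (x -106 to -34, y -74 to -46, top z 58) beside the housing; the three coloured notches are between lever and housing.
- selector (a joint): Selector angle: -0.5 = white notch, leaning to clamp -x = released; 0 = upright, grey notch = idle; +0.5 = green notch, leaning to +x = clamp. In white and grey the trigger drives nothing. A sprung detent draws it into the nearest notch from within about 0.2 rad; 2 to 4 N at the ball moves it over a hump. Stops at +-0.62. Starts in white or grey.
- jaw (a joint): Jaw slide in m, 0 = fully back, grows as it closes, to 0.085. With the selector in green the trigger drives it 36.7 mm per rad (16 mm a full squeeze), less up to 5 mm lost until the pawl catches a tooth. It stays when the trigger returns, held only by 4 N of friction.
- jaw_head: Grey jaw head, 44 mm cube (clamp z 33 to 77). Origin on its front face, at clamp x = 4 mm + jaw, z 50. On its top, from front to back: white, green and red gauge zones.
- pad_face: Black spring pad, 8 x 46 x 38 mm, in front of the jaw head; it carries the orange gauge pointer, a bar that reaches back over the jaw head's top. Origin: on its front face, at clamp x = 36 mm + jaw - pad, z 50.
- pad (a joint): How far the pad is pressed back into the head, m; spring 700 N/m. Pointer in white 0 to 0.008, green 0.008 to 0.016, red above (part crushed above 0.018; stop 0.024). When the trigger is let go the jaw slips back until about 0.006 is left. A full squeeze from there can reach the red: make the last squeeze in part and hold it.
- handle_end: Yellow plastic jack handle end, loose on the bed: 44 mm along clamp x, 36 mm wide, 50 mm high with its collar, 90 g. Origin: centre of its underside, z up. It starts 1 to 10 mm from the fixed stop.
- anvil: Bare metal fixed stop, 64 mm wide, top at z 85. Origin: foot of the face that the yellow part is pressed against, at clamp (133, 0, 12).
- hard_case: Blue hard case 110 x 170 x 54 mm, loose; origin under its centre. Leave alone.
- dish: White ceramic dish, 110 mm across, 26 mm high, with three black wheel lock nuts; origin under its centre. Leave alone.
- star_bit: Steel star bit with socket, lying, 62 mm long, 22 mm thick; origin underneath its middle. Leave alone.
There are look-alikes about, which are no part of the job. Of the things that look like the handle_end, the largest one is meant.

How it is judged:
On the way, in this order (a step that is already met when the one before it is completed fails the run):
1. the selector lever rests in the green notch (value of joint selector between 0.35 and 0.65 rad), for 0.3 s.
2. the pad has come up against the yellow handle end with the selector still in green (all of step 1 and contact force between pad_face and handle_end above 1 N), for 0.1 s.
At the end, for the whole second after the job is handed in: Selector in the green notch (0.35 rad or more); the pad pressed back 7.5 to 16.5 mm with the yellow part upright on the bed between pad and fixed stop (over 3.5 N on each); the jaw still; the robot's fingers still hold the trigger squeezed (over 0.03 rad, over 1.5 N) (all of step 1 and value of joint pad between 0.0075 and 0.0165 m and contact force between pad_face and handle_end above 3.5 N and contact force between handle_end and anvil above 3.5 N and value of joint trigger above 0.03 rad and contact force between the fingers and trigger_blade above 1.5 N and angle between handle_end's own z axis and vertical below 0.12 rad and z of handle_end in the frame of clamp below 0.036 m and velocity of joint jaw between -0.005 and 0.005 m/s); the arm keeps its last pose, push and grip.
It fails at once if the yellow part is crushed (pad pressed back more than 18 mm) (value of joint pad above 0.018 m).
It fails at once if the robot pushes the jaw or its pad directly (contact force between any of the arm, the fingers and jaw_head above 2 N or contact force between any of the arm, the fingers and pad_face above 2 N).
It fails at once if the robot touches the yellow part (contact force between any of the arm, the fingers and handle_end above 1 N).
It fails at once if a bystander is moved (distance of any of hard_case, dish, star_bit from where it was at the start of the episode above 0.02 m).
It also fails if it takes over 72 s, if anything falls off the work surface, if the arm or the gripper's body presses on something with over 40 N, if the wrist force passes 120 N, or if a joint passes its speed limit or range.

## Working session

There is one attempt and no reset: what is moved stays moved. The work goes in short steps, Python scripts to look and compute and a tool call to move; the robot and the scene stay as the last step left them, time stands still between calls to the robot, and variables do not carry over. Pictures are saved under pics/ and viewed, and the job is handed in when it is done.

Besides the shell and the picture viewer there is one more tool, called as name(argument=value, ...) on one line, values as JSON. apply_moves: Moves the arm, as the interface text tells. Shift numbers are shares of 0.05 m and turn numbers shares of 0.12 rad, none past 1 either way. Its arguments: {"type":"object","properties":{"plan":{"type":"string"}},"required":["plan"]}

```bash
ls; mkdir -p pics
python3 - <<'E'
from bench import ctrl
import cv2
o=ctrl.get_obs()
for k,v in o.items(): print(k,v)
for n in ["scene","top","wrist"]:
    im=ctrl.camera(n); cv2.imwrite(f"pics/{n}0.png",im[:,:,::-1])
    c=ctrl.get_calibration(n); print(n,c)
E
```

```text
pics
time_s 0.0
q [ 1.07268570e+00  1.81557097e-01  1.60800596e+00 -1.82411510e-05
  1.35381155e+00 -2.06283043e-01]
dq [ 0.00158865  0.00084662 -0.000634    0.00018152  0.00163263 -0.00115709]
joint_efforts [ 7.93967865e-04 -4.44890070e+01 -3.51328611e+01 -6.02810883e-05
  9.12238058e-03 -1.57332920e-05]
eef_pos [0.16514569 0.55021181 0.24137611]
eef_rot [-0.56711377  0.56765414  0.42142022 -0.42255857]
wrist_force [0.35335345 0.07426927 0.87973097]
torque [ 0.01152799 -0.01341913  0.03688886]
opening 0.9989432016261511
scene {'intrinsics': array([[619.17486475,   0.        , 322.40690469],
       [  0.        , 619.17486475, 233.8962301 ],
       [  0.        ,   0.        ,   1.        ]]), 'k1': -0.07693986734475125, 'R': array([[-0.08903163,  0.99581353, -0.02070713],
       [ 0.70672375,  0.04850824, -0.70582468],
       [-0.7018653 , -0.07747495, -0.70808384]]), 't': array([ 0.15164864, -0.29579322,  1.59472577])}
top {'intrinsics': array([[558.39807025,   0.        , 318.79387861],
       [  0.        , 558.39807025, 245.74552757],
       [  0.        ,   0.        ,   1.        ]]), 'k1': -0.11065412916456277, 'R': array([[-0.01277067, -0.99987138,  0.00970226],
       [-0.99648394,  0.01192268, -0.08293139],
       [ 0.08280504, -0.01072724, -0.99650803]]), 't': array([-0.09797179,  0.5377066 ,  1.1055266 ])}
wrist {'intrinsics': array([[385.18764501,   0.        , 320.63076589],
       [  0.        , 385.18764501, 240.03259185],
       [  0.        ,   0.        ,   1.        ]]), 'k1': -0.07195369835723096, 'R': array([[ 0.2868524 ,  0.95797389, -0.00131129],
       [ 0.91312568, -0.27300877,  0.30276674],
       [ 0.28968464, -0.08804674, -0.95306379]]), 't': array([-0.57271082, -0.04020492,  0.38029838])}
```

View pics/scene0.png

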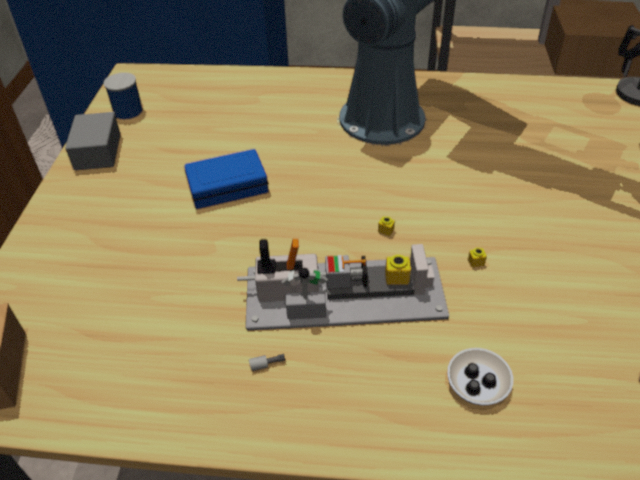

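View pics/top0.png

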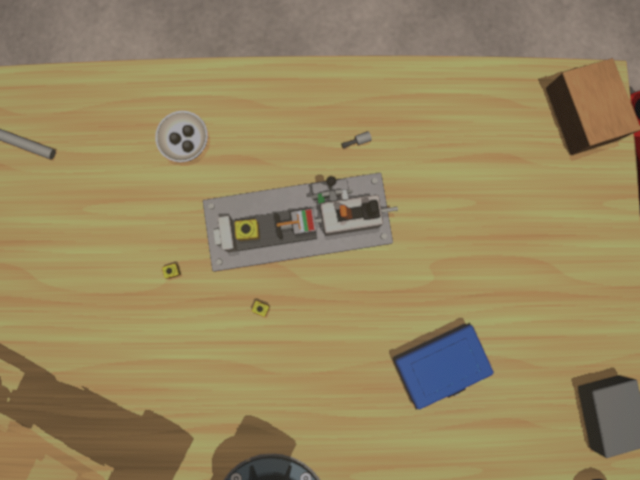

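View pics/wrist0.png

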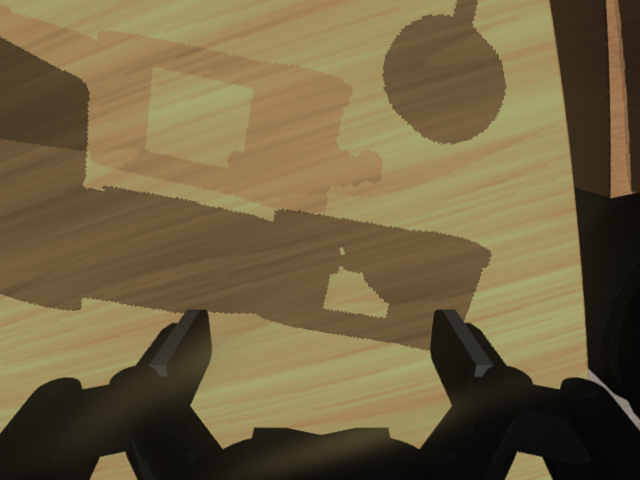

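The top view shows the clamp at (205–392, 175–270) with the stop on the left. The large yellow part on its bed is at (246,229); two smaller look-alikes lie off the clamp at (171,270) and (260,308). The one on the bed is the largest, so it's the one meant. I'll confirm in enlarged crops.

Run:
```python
import cv2
a=cv2.imread("pics/top0.png")[165:280,195:405]; cv2.imwrite("pics/top0c.png",cv2.resize(a,None,fx=3.8,fy=3.8,interpolation=cv2.INTER_CUBIC))
a=cv2.imread("pics/scene0.png")[225:340,235:455]; cv2.imwrite("pics/scene0c.png",cv2.resize(a,None,fx=3.6,fy=3.6,interpolation=cv2.INTER_CUBIC))
```

```text
(no output)
```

View pics/top0c.png

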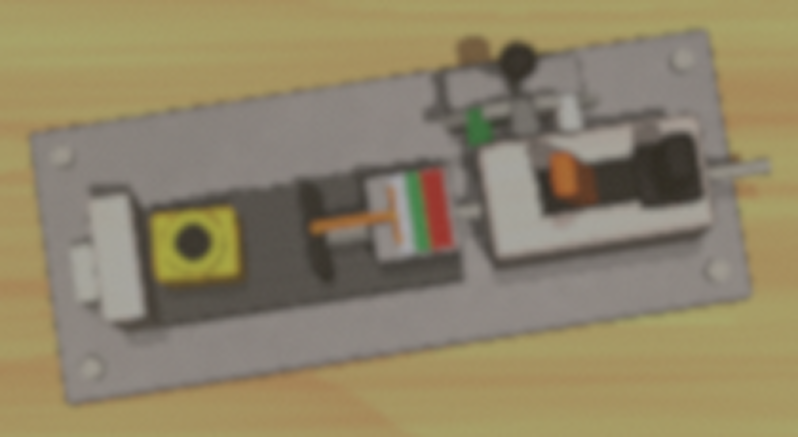

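View pics/scene0c.png

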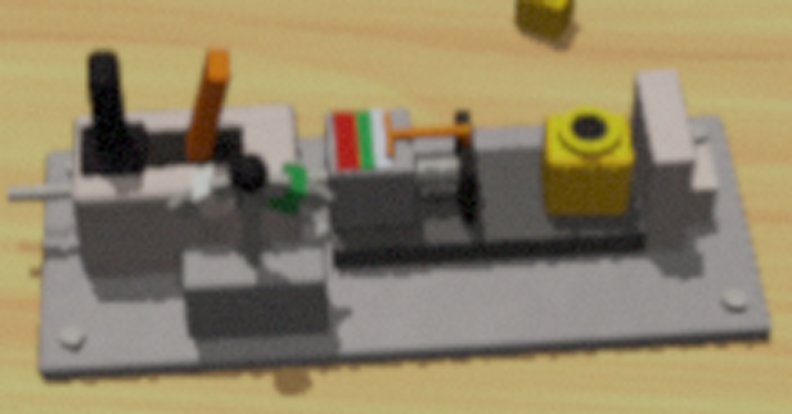

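```bash
cat > h.py <<'E'
import numpy as np, cv2
from scipy.spatial.transform import Rotation as Rn
def proj(c,X):
    X=np.atleast_2d(X); r,_=cv2.Rodrigues(np.array(c['R'])); 
    p,_=cv2.projectPoints(X.astype(float),r,np.array(c['t'],float),np.array(c['intrinsics']),np.array([c['k1'],0,0,0.]))
    return p[:,0]
def w2(p,P):  # clamp mm -> world ; p=(x,y,yaw)
    P=np.atleast_2d(P)/1000.; c,s=np.cos(p[2]),np.sin(p[2])
    return np.c_[p[0]+c*P[:,0]-s*P[:,1],p[1]+s*P[:,0]+c*P[:,1],P[:,2]]
E
cat > fit.py <<'E'
from bench import ctrl
from h import *
from scipy.optimize import least_squares
T=ctrl.get_calibration("top");S=ctrl.get_calibration("scene")
def pts(q):
    return np.array([[q+187.5,-75,12],[q-187.5,-75,12],[q-187.5,75,12],[q+187.5,75,12],[133,-32,85],[133,32,85],[-139,0,143],[-81.7,0,140],[-70,-60,125]])
ut=np.array([[32,133],[708,30],[748,297],[68,404],[127,190],[145,318],[683,165],[565,173],[517,60]])/3.8+[195,165]
us=np.array([[768,328],[42,368],[104,60],[217,62],[248,172]])/3.6+[235,225]
si=[0,1,6,7,8]
def f(v):
    W=w2(v[:3],pts(v[3])); return np.r_[(proj(T,W)-ut).ravel(),(proj(S,W[si])-us).ravel()]
r=least_squares(f,[0.56,0.1,1.5,0],loss='soft_l1'); print(r.x); print(f(r.x).reshape(-1,2).round(1))
np.save("clamp.npy",r.x)
for n,P in dict(ball=[-70,-60,125],handle=[-139,0,120],trig=[-87,0,118],stop=[133,0,12]).items(): print(n,w2(r.x[:3],P).round(4))
for n in ["selector_knob","trigger_grip","handle_grip","anvil"]:
  for c in ["top","scene"]:
    print(n,c,[(np.round(d['point'],4),round(d['score'],2)) for d in ctrl.recognise(c,n)][:2])
E
python3 fit.py
```

```text
[ 0.58028316 -0.06573239  1.70289893  5.65979804]
[[-1.8  2.7]
 [ 0.1  4.1]
 [ 0.9  5.3]
 [-2.   3.5]
 [-0.7 -1. ]
 [-1.1 -1.8]
 [-1.4 -2.8]
 [-1.5 -0.3]
 [-0.3 -0.1]
 [-0.7 -2.3]
 [-3.1 -3.7]
 [-2.4  1.6]
 [-1.2  0.7]
 [-2.1  1.1]]
ball [[ 0.649  -0.1272  0.125 ]]
handle [[ 0.5986 -0.2035  0.12  ]]
trig [[ 0.5917 -0.152   0.118 ]]
stop [[0.5628 0.0661 0.012 ]]
selector_knob top [(array([ 0.6467, -0.1218,  0.1337]), 0.64)]
selector_knob scene [(array([ 0.6542, -0.124 ,  0.1238]), 0.61)]
trigger_grip top [(array([ 0.5899, -0.1527,  0.1361]), 0.49)]
trigger_grip scene [(array([ 0.6009, -0.1513,  0.1257]), 0.55)]
handle_grip top [(array([ 0.582 , -0.0631,  0.0128]), 0.93), (array([0.5687, 0.0343, 0.0753]), 0.43)]
handle_grip scene [(array([ 0.6129, -0.0748,  0.0321]), 0.89), (array([ 0.6052, -0.1504,  0.1161]), 0.64)]
anvil top [(array([0.5569, 0.0778, 0.0841]), 0.62)]
anvil scene [(array([0.5695, 0.0833, 0.0668]), 0.95), (array([ 0.7619, -0.1893,  0.0138]), 0.48)]
```

```bash
sed -e 's/^r=least.*/r=least_squares(lambda v: f(v),[0.58,-0.06,1.7,0,0.0],loss="soft_l1"); print(r.x); print(f(r.x).reshape(-1,2).round(1))/' -e 's/W=w2(v\[:3\],pts(v\[3\]))/W=w2(v[:3],pts(v[3]))+[0,0,v[4]]/' fit.py | sed '/^for n in/,$d' > fit2.py; python3 fit2.py
```

```text
[ 5.80275701e-01 -6.57237594e-02  1.70245801e+00  5.65747031e+00
 -6.30236104e-04]
[[-1.8  2.7]
 [ 0.   4.2]
 [ 0.8  5.4]
 [-2.   3.5]
 [-0.7 -0.9]
 [-1.1 -1.8]
 [-1.4 -2.7]
 [-1.6 -0.2]
 [-0.3 -0. ]
 [-0.7 -2.1]
 [-3.1 -3.5]
 [-2.4  1.8]
 [-1.2  1. ]
 [-2.1  1.3]]
ball [[ 0.6489 -0.1272  0.125 ]]
handle [[ 0.5985 -0.2035  0.12  ]]
trig [[ 0.5917 -0.152   0.118 ]]
stop [[0.5628 0.0661 0.012 ]]
```

```bash
sed -i -e 's/0,0.0\],loss/0,0.0,0],loss/' -e 's/+\[0,0,v\[4\]\]/+[0,0,v[4]]/' -e 's/pts(v\[3\])/pts(v[3],v[5])/' -e 's/def pts(q):/def pts(q,b):/' -e 's/,-75,12/,b-75,12/g; s/,75,12/,b+75,12/g' fit2.py; python3 fit2.py
```

```text
[ 5.77960164e-01 -6.63608176e-02  1.71051039e+00  4.82727471e+00
  6.13465005e-04 -1.00718360e+01]
[[-2.  -0.3]
 [-0.3 -0.3]
 [ 1.   0.8]
 [-1.7  0.4]
 [-0.5  0.7]
 [-0.7 -0.1]
 [-1.1 -2.2]
 [-1.2  0.6]
 [-0.3  0.8]
 [-0.3  0.2]
 [-3.7  0.2]
 [-2.6  0.8]
 [-1.4 -0.2]
 [-2.1  0. ]]
ball [[ 0.6471 -0.1273  0.125 ]]
handle [[ 0.5973 -0.204   0.12  ]]
trig [[ 0.5901 -0.1525  0.118 ]]
stop [[0.5594 0.0653 0.012 ]]
```

Selector is upright (grey notch). The three yellow things: on the clamp bed (top px 246,229), (171,270), (260,308); the crop shows that the bed one is the largest, so it is the handle_end. Next I work out the approach.

```bash
cat >> h.py <<'E'
def state(ctrl):
    o=ctrl.get_obs(); q=o['eef_rot']; R=Rn.from_quat([q[1],q[2],q[3],q[0]]).as_matrix(); return o,np.array(o['eef_pos']),R
def goal(ctrl,tgt,yawdir=None,sgn=1):
    """delta in tool axes, units of shares, to reach world tgt with tool y down and tool x along sgn*clamp x"""
    o,p,R=state(ctrl); v=np.load('clampf.npy'); x=sgn*np.array([np.cos(v[2]),np.sin(v[2]),0]); y=np.array([0,0,-1.]); Rg=np.c_[x,y,np.cross(x,y)]
    d=R.T@(np.array(tgt)-p); rv=Rn.from_matrix(R.T@Rg).as_rotvec()
    return d/0.05, rv/0.12
E
python3 - <<'E'
from bench import ctrl
from h import *
np.save('clampf.npy',np.array([0.57796,-0.06636,1.7105]))
o,p,R=state(ctrl); print(R.round(3)); c=ctrl.get_calibration('wrist'); print("cam in tool",(R.T@(-c['R'].T@c['t']-p)).round(3), "fwd",(R.T@c['R'][2]).round(2))
t=w2(np.load('clampf.npy'),[-70,-60,200])[0]; print(t, ctrl.tcp_to_tips)
for s in(1,-1): print(s,*[a.round(2) for a in goal(ctrl,t,sgn=s)])
E
```

```text
[[ 0.288 -0.    -0.958]
 [ 0.958 -0.     0.288]
 [-0.    -1.     0.   ]]
cam in tool [-0.002 -0.132  0.077] fwd [ 0.    0.95 -0.3 ]
[ 0.64712292 -0.12732303  0.2       ] 0.011
1 [-10.22   0.85 -13.13] [-0.  -3.6 -0. ]
-1 [-10.22   0.85 -13.13] [ 0.   22.58 -0.  ]
```

apply_moves(plan="-0.6 0 -0.75 0 -0.72 0 1; -0.6 0 -0.75 0 -0.72 0 1; -0.6 0 -0.75 0 -0.72 0 1; -0.6 0 -0.75 0 -0.72 0 1; -0.6 0 -0.75 0 -0.72 0 1")

```text
time_s: 1.05
eef_pos: [0.3333, 0.3794, 0.2426]
eef_rot: [-0.463, 0.463, 0.535, -0.534]
wrist_force: [1.1, 0.2, 0.7]
opening: 0.998
```

```bash
cat > g.py <<'E'
import sys
from bench import ctrl
from h import *
P=[float(a) for a in sys.argv[1:4]]
t=w2(np.load('clampf.npy'),P)[0]; o,p,R=state(ctrl)
v=np.load('clampf.npy'); c,s=np.cos(v[2]),np.sin(v[2]); d=p[:2]-v[:2]
print("t",round(o['time_s'],2),"tcp clamp mm",np.round([1000*(c*d[0]+s*d[1]),1000*(-s*d[0]+c*d[1]),1000*p[2]],1),"open",round(o['opening'],3),"F",np.round(o['wrist_force'],1),"q6",round(o['q'][5],2))
print("tgt",t,*[a.round(2) for a in goal(ctrl,t)])
E
python3 g.py -70 -60 200
```

```text
t 1.05 tcp clamp mm [475.4 180.2 242.6] open 0.998 F [1.1 0.2 0.7] q6 -1.1
tgt [ 0.64712292 -0.12732303  0.2       ] [-10.93   0.85  -4.75] [0.01 0.04 0.  ]
```

apply_moves(plan="-0.9 0 -0.4 0 0 0 1; -0.9 0 -0.4 0 0 0 1; -0.9 0 -0.4 0 0 0 1; -0.9 0 -0.4 0 0 0 1; -0.9 0 -0.4 0 0 0 1")

```text
time_s: 1.55
eef_pos: [0.4638, 0.1702, 0.2427]
eef_rot: [-0.464, 0.464, 0.534, -0.534]
wrist_force: [0.8, 0.7, -0.0]
opening: 1.0
```

apply_moves(plan="-0.9 0 -0.4 0 0 0 0.8; -0.9 0 -0.4 0 0 0 0.8; -0.9 0 -0.4 0 0 0 0.8; -0.9 0 -0.4 0 0 0 0.8; -0.9 0 -0.4 0 0 0 0.8")

```text
time_s: 2.05
eef_pos: [0.5943, -0.0388, 0.2424]
eef_rot: [-0.464, 0.464, 0.534, -0.534]
wrist_force: [0.1, 0.8, 0.5]
opening: 0.797
```

```bash
python3 g.py -70 -60 200
python3 - <<'E'
from bench import ctrl
import cv2
from h import *
c=ctrl.get_calibration("wrist"); im=ctrl.camera("wrist")[:,:,::-1].copy(); np.save("wc1.npy",c,allow_pickle=True); cv2.imwrite("pics/w1.png",im)
v=np.load('clampf.npy')
for P in ([-70,-60,125],[-139,0,143],[-81.7,0,140],[133,32,85],[133,-32,85],[-34,-60,116]):
    u=proj(c,w2(v,P))[0]; print(P,u.round(1))
    if 0<u[0]<640 and 0<u[1]<480: cv2.drawMarker(im,(int(u[0]),int(u[1])),(255,0,255),0,12,1)
cv2.imwrite("pics/w1m.png",im)
E
```

```text
t 2.05 tcp clamp mm [ 25.  -20.  242.4] open 0.797 F [0.1 0.8 0.5] q6 -1.98
tgt [ 0.64712292 -0.12732303  0.2       ] [-1.9   0.85 -0.8 ] [ 0.  0. -0.]
[-70, -60, 125] [190.3 291. ]
[-139, 0, 143] [ 66.9 216.3]
[-81.7, 0, 140] [155.1 214.8]
[133, 32, 85] [467.2 155.8]
[133, -32, 85] [458.4 237.5]
[-34, -60, 116] [242.5 286.1]
```

View pics/w1m.png

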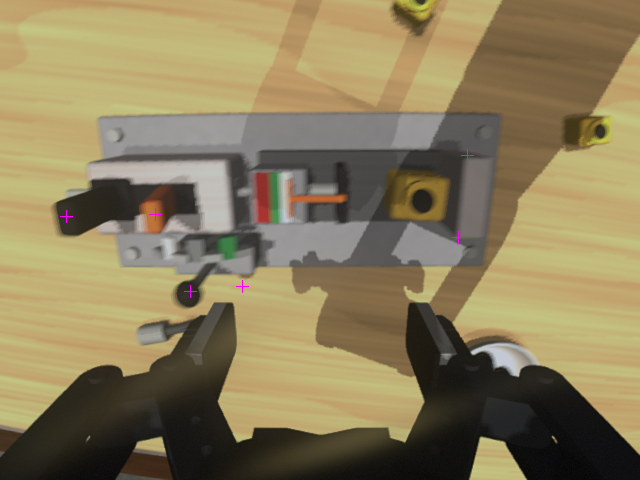

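The refined view agrees: ball predicted at (190,291) and seen at (188,293). I straddle the ball and push it toward clamp +x.

apply_moves(plan="-0.8 0.2 -0.4 0 0 0 0.72; -0.8 0.2 -0.4 0 0 0 0.72; -0.3 0.45 0 0 0 0 0.72; 0 0.9 0 0 0 0 0.72; 0 0.9 0 0 0 0 0.72")

```text
time_s: 2.6
eef_pos: [0.6471, -0.1264, 0.1093]
eef_rot: [-0.463, 0.465, 0.534, -0.533]
wrist_force: [0.5, 0.5, 0.0]
opening: 0.721
```

```bash
cat > pic.py <<'E'
import sys,cv2
from bench import ctrl
from h import *
n,cam=sys.argv[1:3]
c=ctrl.get_calibration(cam); im=ctrl.camera(cam)[:,:,::-1].copy(); cv2.imwrite(f"pics/{n}.png",im)
if len(sys.argv)>3:
    x0,y0,x1,y1=map(int,sys.argv[3:7]); k=min(800/(x1-x0),600/(y1-y0)); cv2.imwrite(f"pics/{n}.png",cv2.resize(im[y0:y1,x0:x1],None,fx=k,fy=k,interpolation=cv2.INTER_CUBIC))
E
python3 g.py -70 -60 110; python3 pic.py w2 wrist
```

```text
t 2.6 tcp clamp mm [-69.1 -60.1 109.3] open 0.721 F [0.5 0.5 0. ] q6 -2.08
tgt [ 0.64712292 -0.12732303  0.11      ] [-0.02 -0.01  0.  ] [ 0.02 -0.01 -0.01]
```

View pics/w2.png

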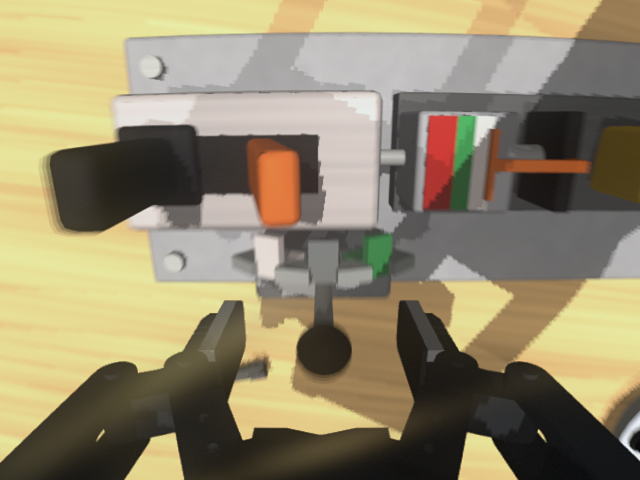

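The picture shows the ball at (323,350), centred between the pads, with the gauge pointer in white at (490,165).

apply_moves(plan="0.3 0 0 0 0 0 0.72; 0.2 0 0 0 0 0 0.72; 0.2 0 0 0 0 0 0.72; 0.2 0 0 0 0 0 0.72; 0.2 0 0 0 0 0 0.72")

```text
time_s: 3.15
eef_pos: [0.6396, -0.0696, 0.112]
eef_rot: [-0.463, 0.465, 0.535, -0.533]
wrist_force: [-0.5, 0.1, -0.5]
opening: 0.717
```

```bash
python3 g.py -70 -60 110; python3 pic.py w3 wrist
```

```text
t 3.15 tcp clamp mm [-11.8 -60.6 112. ] open 0.717 F [-0.5  0.1 -0.5] q6 -2.0
tgt [ 0.64712292 -0.12732303  0.11      ] [-1.16  0.04  0.01] [ 0.03  0.01 -0.01]
```

View pics/w3.png

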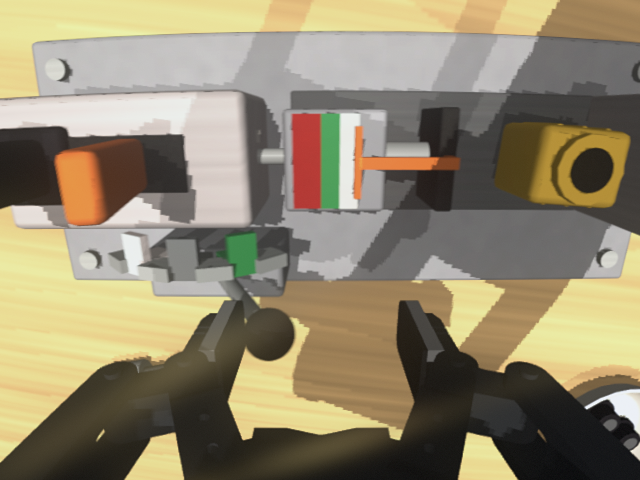

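Lever is in the green notch: ball at (268,333), the rod pointing to the green tab at (240,255). I lift off and go to the trigger.

apply_moves(plan="-0.1 -0.6 0 0 0 0 0.72; 0 -0.7 0 0 0 0 1; -0.6 -0.1 0.4 0 0 0 1; -0.7 0 0.4 0 0 0 1; -0.6 0 0.4 0 0 0 1")

```text
time_s: 3.7
eef_pos: [0.5933, -0.1792, 0.1812]
eef_rot: [-0.463, 0.464, 0.534, -0.534]
wrist_force: [0.9, -0.0, 0.3]
opening: 1.004
```

```bash
python3 g.py -112 0 100; python3 pic.py w4 wrist
```

```text
t 3.7 tcp clamp mm [-113.9    0.5  181.2] open 1.004 F [ 0.9 -0.   0.3] q6 -2.2
tgt [ 0.59355596 -0.17726882  0.1       ] [ 0.04  1.62 -0.01] [ 0.02  0.01 -0.01]
```

View pics/w4.png

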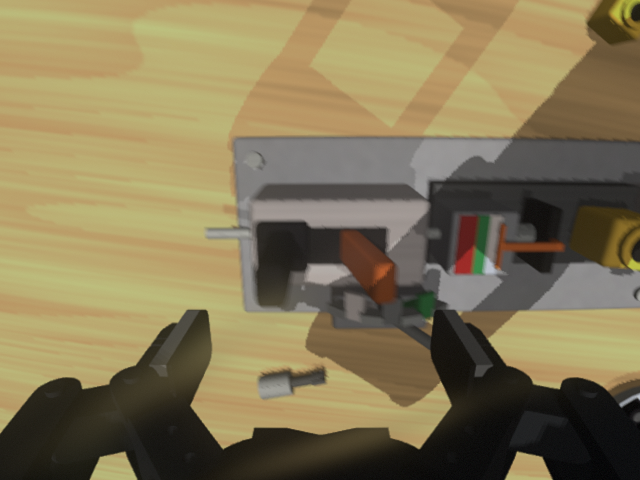

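Handle top at (275,300) and trigger tip at (382,300) both lie between the fingers (210–435). Descending.

apply_moves(plan="0.04 0.3 0 0 0 0 1; 0 0.4 0 0 0 0 1; 0 0.4 0 0 0 0 1; 0 0.3 0 0 0 0 1; 0 0.2 0 0 0 0 1")

```text
time_s: 4.25
eef_pos: [0.5924, -0.1748, 0.0978]
eef_rot: [0.464, -0.463, -0.534, 0.534]
wrist_force: [-0.4, 0.4, -0.5]
opening: 1.001
```

```bash
python3 g.py -112 0 100; python3 pic.py w5 wrist
```

```text
t 4.25 tcp clamp mm [-109.4    0.8   97.8] open 1.001 F [-0.4  0.4 -0.5] q6 -2.19
tgt [ 0.59355596 -0.17726882  0.1       ] [-0.05 -0.04 -0.02] [-0.01  0.01  0.01]
```

View pics/w5.png

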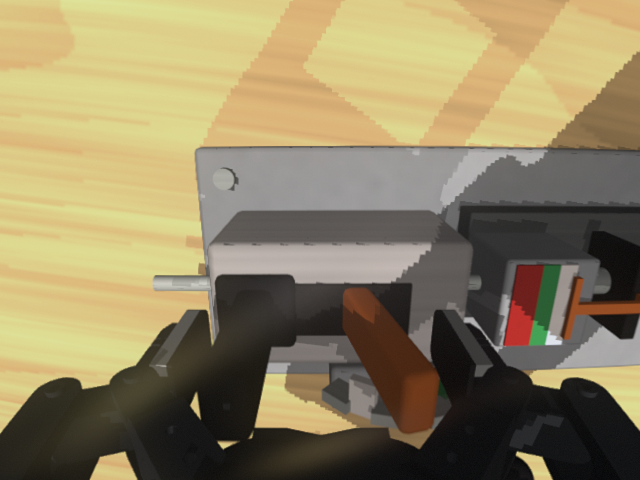

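apply_moves(plan="-0.16 0 0 0 0 0 1; -0.13 0 0 0 0 0 1; -0.13 0 0 0 0 0 1; -0.13 0 0 0 0 0 1; -0.11 0 0 0 0 0 1")

```text
time_s: 4.8
eef_pos: [0.5981, -0.208, 0.1013]
eef_rot: [-0.464, 0.463, 0.535, -0.533]
wrist_force: [-1.4, 10.5, 5.9]
opening: 1.001
```

```bash
python3 g.py -112 0 100; python3 pic.py w6 wrist
```

```text
t 4.8 tcp clamp mm [-143.1   -0.2  101.3] open 1.001 F [-1.4 10.5  5.9] q6 -2.24
tgt [ 0.59355596 -0.17726882  0.1       ] [0.62 0.03 0.  ] [0.01 0.   0.02]
```

View pics/w6.png

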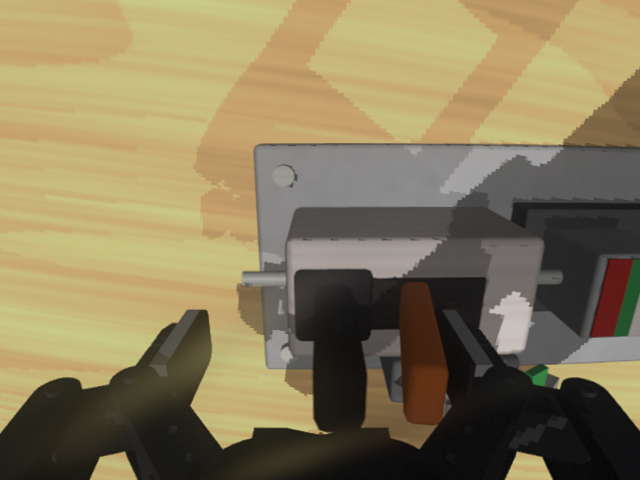

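apply_moves(plan="-0.03 0 0 0 0 0 1; 0 0 0 0 0 0 1; 0 0 0 0 0 0 1; 0 0 0 0 0 0 1; 0 0 0 0 0 0 1")

```text
time_s: 5.35
eef_pos: [0.5984, -0.2096, 0.1013]
eef_rot: [-0.464, 0.464, 0.535, -0.533]
wrist_force: [-2.0, 8.8, 5.0]
opening: 1.0
```

```bash
python3 g.py -112 0 100; python3 pic.py s6 scene 235 215 455 345; python3 pic.py t6 top 195 165 405 280
```

```text
t 5.35 tcp clamp mm [-144.6   -0.3  101.3] open 1.0 F [-2.   8.8  5. ] q6 -2.24
tgt [ 0.59355596 -0.17726882  0.1       ] [0.65 0.03 0.01] [0.01 0.   0.02]
```

View pics/s6.png

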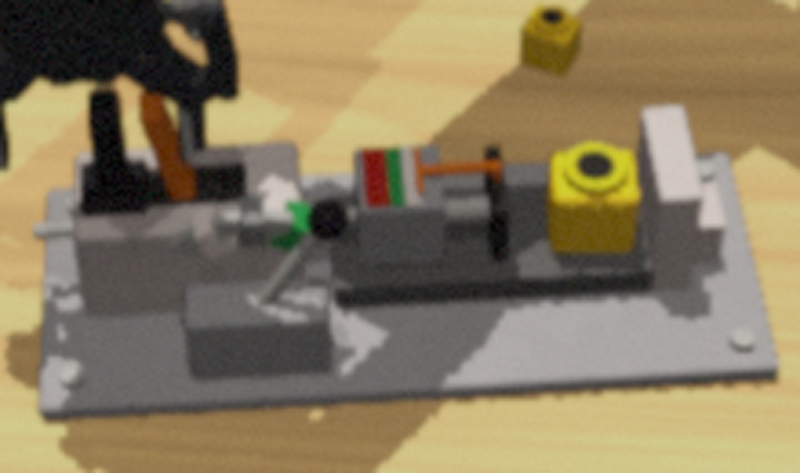

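View pics/t6.png

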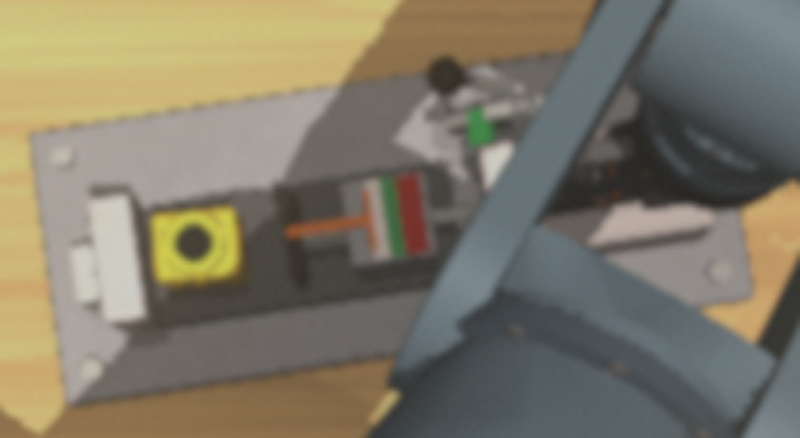

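The scene crop shows the blade leaning to the handle, lever in green, the jaw forward about 12.6 mm and still well away from the part. I release and pump again.

apply_moves(plan="0.2 0 0 0 0 0 1; 0.2 0 0 0 0 0 1; 0.2 0 0 0 0 0 1; 0.04 0 0 0 0 0 1; 0 0 0 0 0 0 1")

```text
time_s: 5.95
eef_pos: [0.5934, -0.1785, 0.1]
eef_rot: [0.463, -0.464, -0.534, 0.534]
wrist_force: [0.3, -0.2, 0.2]
opening: 0.999
```

```bash
python3 g.py -145 0 100
```

```text
t 5.95 tcp clamp mm [-113.2    0.3  100. ] open 0.999 F [ 0.3 -0.2  0.2] q6 -2.19
tgt [ 0.5981512  -0.20994731  0.1       ] [-0.64  0.   -0.01] [ 0.    0.01 -0.01]
```

apply_moves(plan="-0.16 0 0 0 0 0 1; -0.16 0 0 0 0 0 1; -0.16 0 0 0 0 0 1; -0.16 0 0 0 0 0 1; -0.04 0 0 0 0 0 1")

```text
time_s: 6.45
eef_pos: [0.5979, -0.2106, 0.0999]
eef_rot: [-0.466, 0.462, 0.535, -0.532]
wrist_force: [-1.7, 16.6, 9.3]
opening: 1.001
```

```bash
python3 g.py -145 0 100;  python3 pic.py t7 top 195 165 405 280
```

```text
t 6.45 tcp clamp mm [-145.7    0.3   99.9] open 1.001 F [-1.7 16.6  9.3] q6 -2.24
tgt [ 0.5981512  -0.20994731  0.1       ] [ 0.01 -0.   -0.01] [-0.   -0.01  0.05]
```

View pics/t7.png

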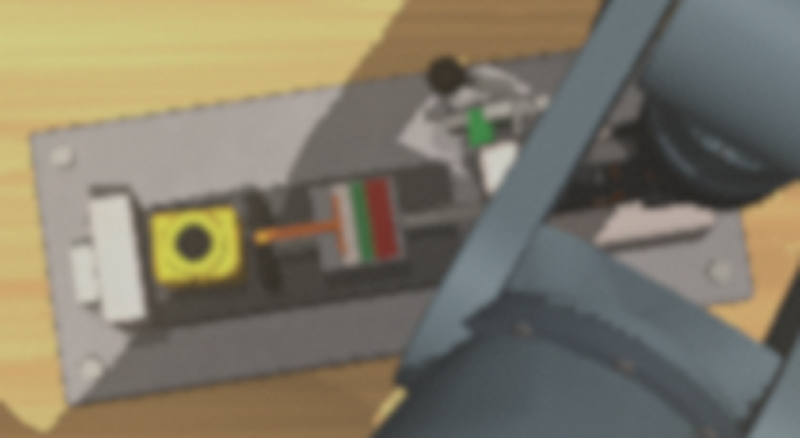

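apply_moves(plan="0.2 0 0 0 0 0 1; 0.2 0 0 0 0 0 1; 0.2 0 0 0 0 0 1; 0.04 0 0 0 0 0 1; 0 0 0 0 0 0 1")

```text
time_s: 7.0
eef_pos: [0.5936, -0.1807, 0.0999]
eef_rot: [0.463, -0.464, -0.534, 0.534]
wrist_force: [0.3, -0.7, -0.0]
opening: 0.996
```

```bash
python3 g.py -145 0 100
```

```text
t 7.0 tcp clamp mm [-115.5    0.4   99.9] open 0.996 F [ 0.3 -0.7 -0. ] q6 -2.2
tgt [ 0.5981512  -0.20994731  0.1       ] [-0.59 -0.   -0.01] [ 0.    0.01 -0.01]
```

apply_moves(plan="-0.15 0 0 0 0 0 1; -0.15 0 0 0 0 0 1; -0.15 0 0 0 0 0 1; -0.13 0 0 0 0 0 1; 0 0 0 0 0 0 1")

```text
time_s: 7.5
eef_pos: [0.5978, -0.2093, 0.1003]
eef_rot: [-0.465, 0.463, 0.534, -0.533]
wrist_force: [-0.9, 7.2, 7.1]
opening: 0.997
```

```bash
python3 g.py -145 0 100;  python3 pic.py t8 top 195 165 405 280;  python3 pic.py s8 scene 235 215 455 345
```

```text
t 7.5 tcp clamp mm [-144.3    0.3  100.3] open 0.997 F [-0.9  7.2  7.1] q6 -2.24
tgt [ 0.5981512  -0.20994731  0.1       ] [-0.01  0.01 -0.01] [ 0.   -0.    0.02]
```

View pics/t8.png

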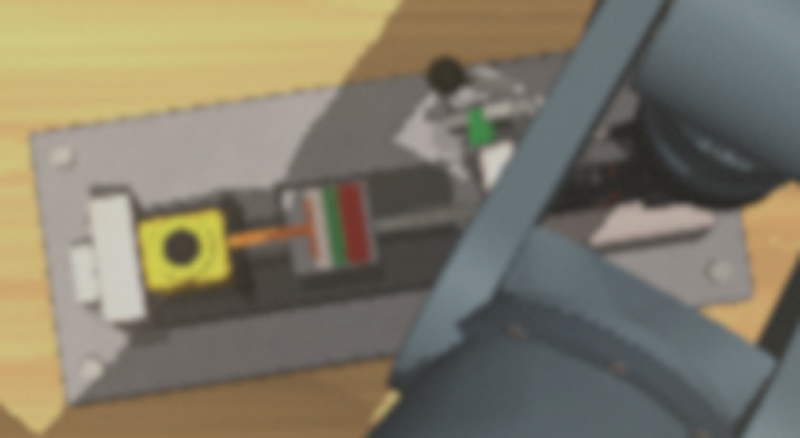

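View pics/s8.png

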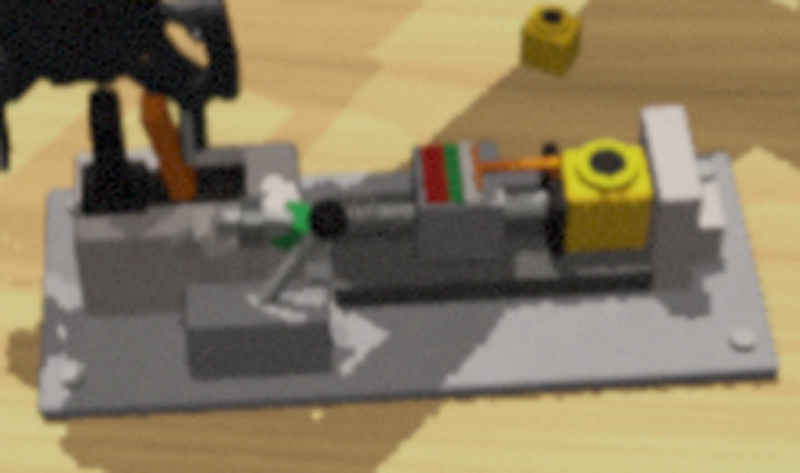

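```bash
cat > jawp.py <<'E'
from bench import ctrl
from h import *
v=np.load('clampf.npy')
for cam,off,k in (("top",[195,165],800/210),("scene",[235,215],800/220)):
  c=ctrl.get_calibration(cam)
  for j in (40,45,50,55,60):
    print(cam,j,((proj(c,w2(v,[[-40+j,-22,77],[-40+j,22,77],[4+j,-22,77],[4+j,22,77]]))-off)*k).round(0).tolist())
  print("part at stop: collar centre",((proj(c,w2(v,[111,0,80]))-off)*k).round(0).tolist())
E
python3 jawp.py
```

```text
top 40 [[390.0, 175.0], [403.0, 261.0], [304.0, 188.0], [316.0, 274.0]]
top 45 [[380.0, 177.0], [393.0, 262.0], [294.0, 190.0], [307.0, 275.0]]
top 50 [[370.0, 178.0], [383.0, 264.0], [284.0, 191.0], [297.0, 277.0]]
top 55 [[360.0, 180.0], [373.0, 265.0], [275.0, 193.0], [287.0, 278.0]]
top 60 [[351.0, 181.0], [363.0, 267.0], [265.0, 194.0], [277.0, 280.0]]
part at stop: collar centre [[179.0, 250.0]]
scene 40 [[385.0, 210.0], [379.0, 146.0], [473.0, 206.0], [465.0, 141.0]]
scene 45 [[395.0, 210.0], [389.0, 145.0], [483.0, 205.0], [474.0, 141.0]]
scene 50 [[405.0, 209.0], [398.0, 145.0], [493.0, 205.0], [484.0, 140.0]]
scene 55 [[415.0, 209.0], [408.0, 144.0], [503.0, 204.0], [494.0, 140.0]]
scene 60 [[425.0, 208.0], [418.0, 144.0], [513.0, 203.0], [503.0, 139.0]]
part at stop: collar centre [[600.0, 162.0]]
```

The pad now touches the part: the yellow part moved about 6 mm and its collar is at (182,247) in the top crop, against (179,250) predicted at the stop. The jaw is at about 52 mm. From here I squeeze in parts and watch the gauge.

apply_moves(plan="0.2 0 0 0 0 0 1; 0.2 0 0 0 0 0 1; 0.2 0 0 0 0 0 1; 0.02 0 0 0 0 0 1; 0 0 0 0 0 0 1")

```text
time_s: 8.1
eef_pos: [0.5934, -0.1787, 0.0999]
eef_rot: [0.463, -0.464, -0.534, 0.534]
wrist_force: [0.8, -0.3, 0.5]
opening: 1.001
```

```bash
python3 g.py -135 0 100;  python3 pic.py w9 wrist;python3 pic.py t9 top 195 165 405 280
```

```text
t 8.1 tcp clamp mm [-113.4    0.4   99.9] open 1.001 F [ 0.8 -0.3  0.5] q6 -2.2
tgt [ 0.59675871 -0.20004474  0.1       ] [-0.43 -0.   -0.01] [ 0.    0.01 -0.01]
```

View pics/w9.png

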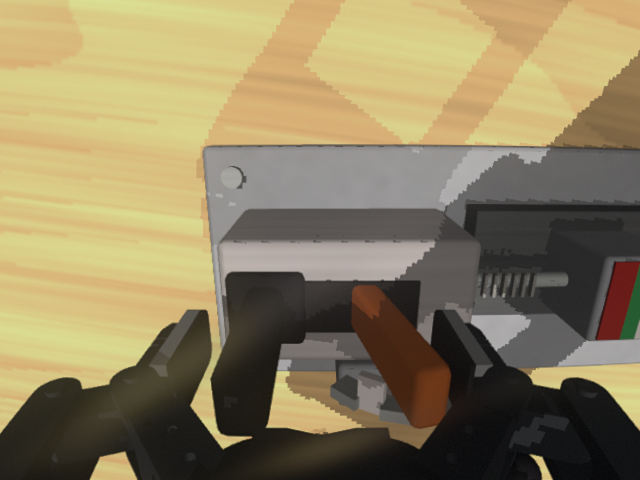

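View pics/t9.png

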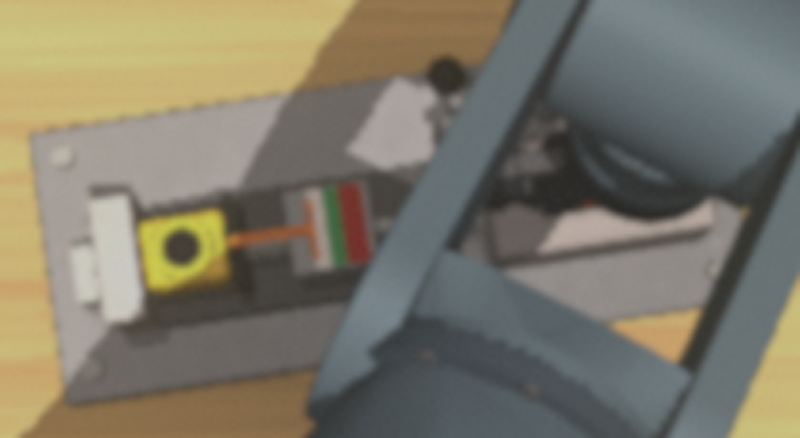

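apply_moves(plan="-0.11 0 0 0 0 0 1; -0.11 0 0 0 0 0 1; -0.11 0 0 0 0 0 1; -0.1 0 0 0 0 0 1; 0 0 0 0 0 0 1")

```text
time_s: 8.7
eef_pos: [0.5964, -0.1999, 0.1]
eef_rot: [-0.464, 0.463, 0.534, -0.533]
wrist_force: [-1.0, 5.4, 3.8]
opening: 1.005
```

```bash
python3 g.py -135 0 100;  python3 pic.py s10 scene 325 245 435 305;python3 pic.py t10 top 215 195 315 255
```

```text
t 8.7 tcp clamp mm [-134.8    0.4  100. ] open 1.005 F [-1.   5.4  3.8] q6 -2.22
tgt [ 0.59675871 -0.20004474  0.1       ] [-0.    0.   -0.01] [ 0.   -0.    0.02]
```

View pics/s10.png

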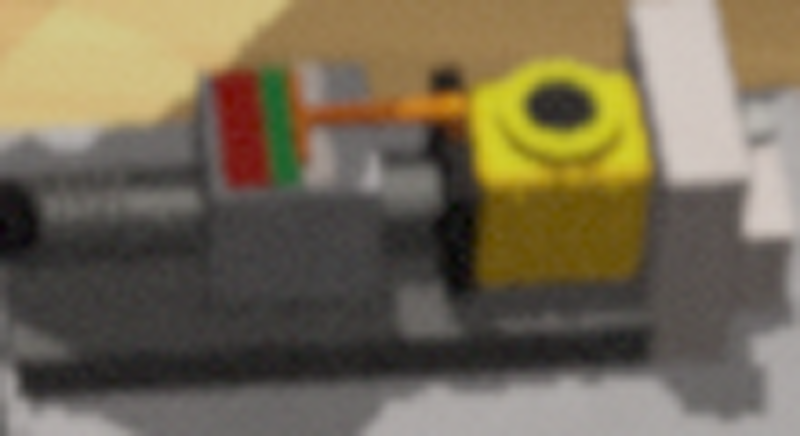

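View pics/t10.png

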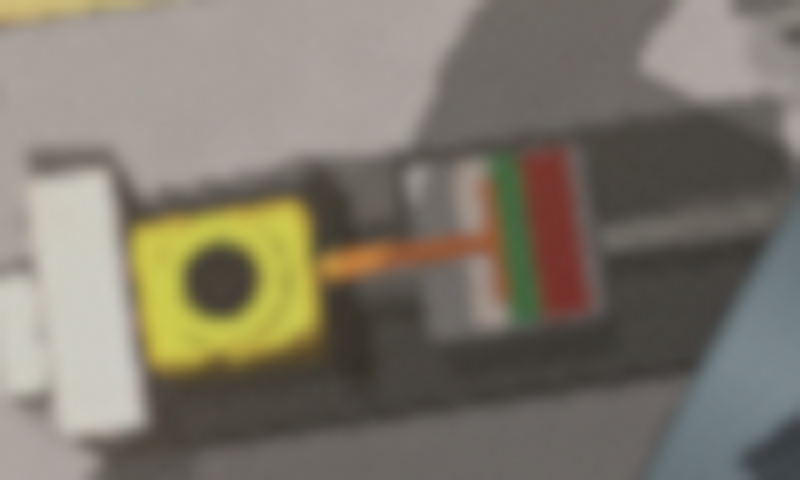

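The pointer (top crop x≈490) is at the white/green border, so the pad is about 7 mm back and the part is against the stop. About 5 mm more is needed.

apply_moves(plan="-0.03 0 0 0 0 0 1; -0.03 0 0 0 0 0 1; -0.03 0 0 0 0 0 1; -0.02 0 0 0 0 0 1; 0 0 0 0 0 0 1")

```text
time_s: 9.3
eef_pos: [0.5968, -0.2028, 0.1]
eef_rot: [-0.465, 0.462, 0.535, -0.533]
wrist_force: [-3.0, 13.5, 8.8]
opening: 0.998
```

```bash
python3 g.py -135 0 100;  python3 pic.py s11 scene 325 245 435 305;python3 pic.py t11 top 215 195 315 255
```

```text
t 9.3 tcp clamp mm [-137.7    0.3  100. ] open 0.998 F [-3.  13.5  8.8] q6 -2.23
tgt [ 0.59675871 -0.20004474  0.1       ] [ 0.05  0.   -0.01] [-0.01  0.    0.05]
```

View pics/s11.png

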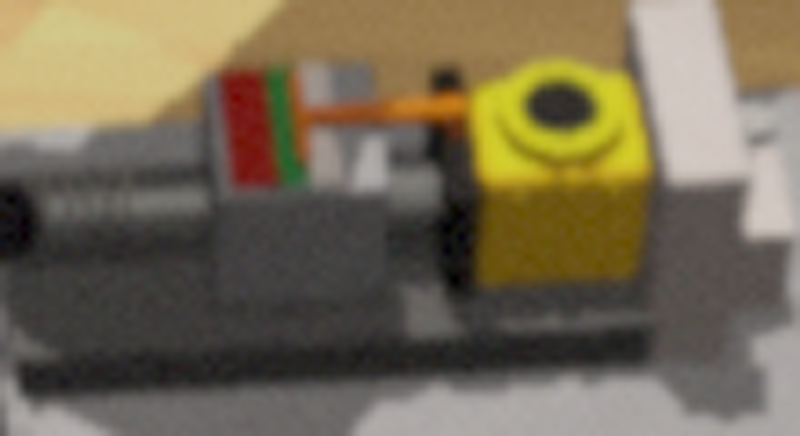

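View pics/t11.png

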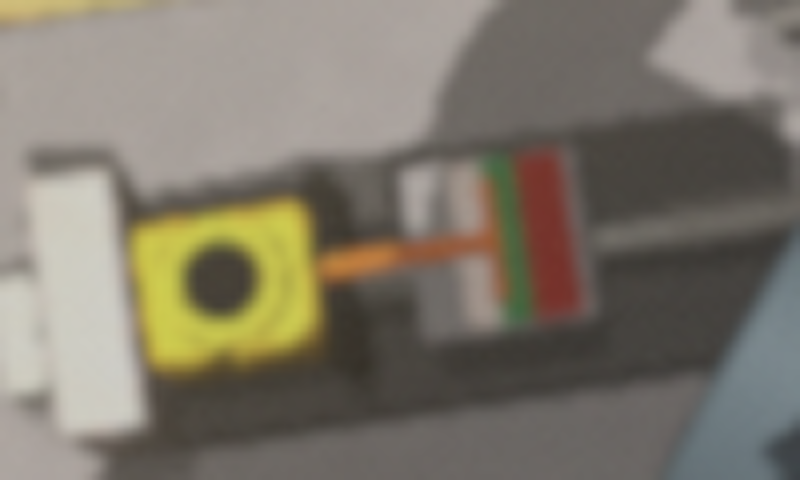

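apply_moves(plan="-0.03 0 0 0 0 0 1; -0.03 0 0 0 0 0 1; 0 0 0 0 0 0 1; 0 0 0 0 0 0 1; 0 0 0 0 0 0 1")

```text
time_s: 9.9
eef_pos: [0.5972, -0.2053, 0.1002]
eef_rot: [-0.465, 0.462, 0.535, -0.533]
wrist_force: [-2.4, 14.0, 10.1]
opening: 1.0
```

```bash
python3 g.py -135 0 100;  python3 pic.py s12 scene 325 245 435 305;python3 pic.py t12 top 215 195 315 255; python3 g.py -135 0 100
```

```text
t 9.9 tcp clamp mm [-140.3    0.3  100.2] open 1.0 F [-2.4 14.  10.1] q6 -2.23
tgt [ 0.59675871 -0.20004474  0.1       ] [ 0.11  0.   -0.01] [-0.01  0.01  0.05]
t 10.0 tcp clamp mm [-140.3    0.3  100.2] open 1.002 F [-2.4 14.8 10. ] q6 -2.23
tgt [ 0.59675871 -0.20004474  0.1       ] [ 0.11  0.   -0.01] [-0.01  0.01  0.05]
```

View pics/s12.png

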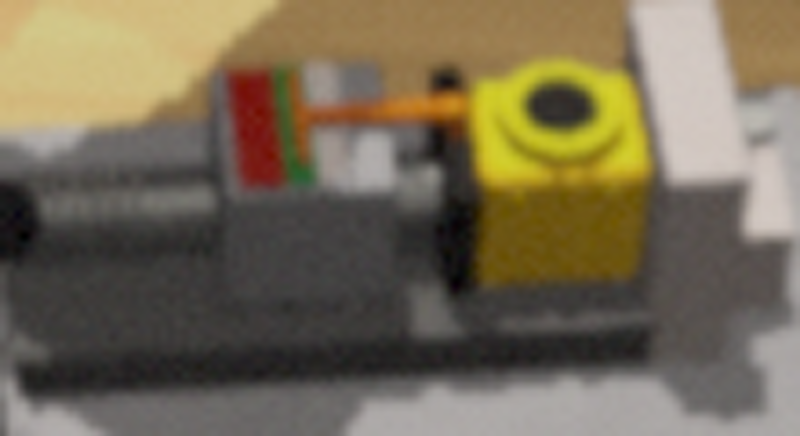

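View pics/t12.png

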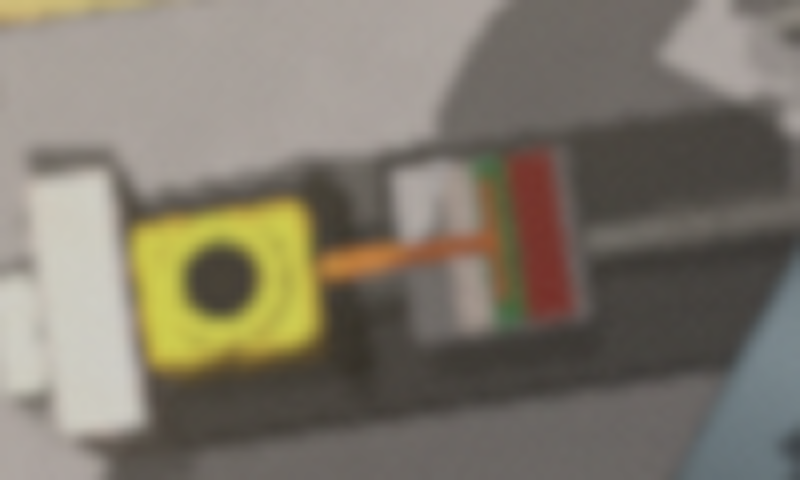

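```bash
cat > gauge.py <<'E'
import sys
from h import *
from bench import ctrl
def seg(f,box,k,off,win,mmdir):
    im=cv2.imread(f); 
    if box: im=im
    hsv=cv2.cvtColor(im,cv2.COLOR_BGR2HSV).astype(int); H,S,V=hsv[...,0],hsv[...,1],hsv[...,2]
    out={}
    yy,xx=np.mgrid[:im.shape[0],:im.shape[1]]; X=xx/k+off[0]; Y=yy/k+off[1]
    w=(X>win[0])&(X<win[2])&(Y>win[1])&(Y<win[3])
    red=w&((H<4)|(H>174))&(S>130)&(V>70); grn=w&(H>45)&(H<85)&(S>90)
    org=w&(H>=6)&(H<18)&(S>120)&(V>110)
    for n,m in(("red",red),("grn",grn),("org",org)):
        out[n]=(int(m.sum()/k/k*10)/10, (X[m]@np.array(1)).mean().round(2) if m.any() else None, Y[m].mean().round(2) if m.any() else None, np.percentile(X[m],[5,95]).round(1) if m.any() else None)
    return out
kt,ks=800/210,800/220
for a in [("pics/top0.png",0,1,(0,0),(280,200,320,240)),("pics/t6.png",0,kt,(195,165),(265,205,312,240)),("pics/t8.png",0,kt,(195,165),(250,205,296,240)),("pics/t9.png",0,kt,(195,165),(250,205,296,240)),
 ("pics/t10.png",0,8,(215,195),(250,205,296,240)),("pics/t11.png",0,8,(215,195),(250,205,296,240)),("pics/t12.png",0,8,(215,195),(250,205,296,240)),
 ("pics/s6.png",0,ks,(235,215),(325,250,375,275)),("pics/s8.png",0,ks,(235,215),(345,250,390,275))]+[(f"pics/s{i}.png",0,800/110,(325,245),(345,250,390,275)) for i in(10,11,12)]:
    print(a[0],seg(*a,0))
v=np.load('clampf.npy')
for cam in("top","scene"):
    c=ctrl.get_calibration(cam); p=proj(c,w2(v,[[10,0,78],[60,0,78]])); print(cam,"px per mm",np.linalg.norm(p[1]-p[0])/50,p[1]-p[0])
E
python3 gauge.py
```

```text
Traceback (most recent call last):
  File "gauge.py", line 20, in <module>
    print(a[0],seg(*a,0))
               ~~~^^^^^^
  File "gauge.py", line 14, in seg
    out[n]=(int(m.sum()/k/k*10)/10, (X[m]@np.array(1)).mean().round(2) if m.any() else None, Y[m].mean().round(2) if m.any() else None, np.percentile(X[m],[5,95]).round(1) if m.any() else None)
                                     ~~~~^~~~~~~~~~~~
ValueError: matmul: Input operand 1 does not have enough dimensions (has 0, gufunc core with signature (n?,k),(k,m?)->(n?,m?) requires 1)
```

```bash
sed -i 's/(X\[m\]@np.array(1)).mean/X[m].mean/' gauge.py; python3 gauge.py
```

```text
pics/top0.png {'red': (73.0, np.float64(309.85), np.float64(219.32), array([308., 312.])), 'grn': (43.0, np.float64(305.23), np.float64(219.35), array([303. , 306.9])), 'org': (65.0, np.float64(295.06), np.float64(221.74), array([282.2, 308. ]))}
pics/t6.png {'red': (67.5, np.float64(303.46), np.float64(221.25), array([301.3, 305.5])), 'grn': (27.2, np.float64(298.46), np.float64(222.23), array([297.1, 300. ])), 'org': (64.2, np.float64(281.97), np.float64(223.94), array([271.6, 292.1]))}
pics/t8.png {'red': (57.1, np.float64(288.33), np.float64(224.18), array([286.4, 290.3])), 'grn': (24.5, np.float64(283.11), np.float64(224.27), array([281.6, 284.5])), 'org': (74.4, np.float64(266.78), np.float64(226.28), array([256.4, 285.1]))}
pics/t9.png {'red': (66.5, np.float64(288.21), np.float64(223.67), array([286.1, 290.3])), 'grn': (24.1, np.float64(283.17), np.float64(224.17), array([281.9, 284.5])), 'org': (61.1, np.float64(265.88), np.float64(226.49), array([256.2, 276.1]))}
pics/t10.png {'red': (55.5, np.float64(284.95), np.float64(224.96), array([283. , 286.9])), 'grn': (30.2, np.flo
[... 1284 characters left out ...]
.3])), 'org': (115.5, np.float64(374.28), np.float64(259.0), array([357.6, 386.9]))}
pics/s11.png {'red': (69.7, np.float64(358.71), np.float64(263.1), array([356.4, 361.2])), 'grn': (27.7, np.float64(364.02), np.float64(263.18), array([362.7, 366. ])), 'org': (115.0, np.float64(374.41), np.float64(259.14), array([357.9, 387.4]))}
pics/s12.png {'red': (67.0, np.float64(359.7), np.float64(263.21), array([357.3, 362.1])), 'grn': (6.5, np.float64(366.17), np.float64(268.76), array([365. , 367.5])), 'org': (115.7, np.float64(373.85), np.float64(258.76), array([358.1, 386.6]))}
top px per mm 0.518923145622326 [-25.65179375   3.89724969]
scene px per mm 0.5419770939186339 [27.0624074  -1.40500224]
```

Jaw travel since contact is 10.1 mm (top) and 10.7 mm (scene), so the pad is about 10–11 mm back, in green. I hold for a moment to check it is steady.

apply_moves(plan="0 0 0 0 0 0 1; 0 0 0 0 0 0 1; 0 0 0 0 0 0 1; 0 0 0 0 0 0 1; 0 0 0 0 0 0 1")

```text
time_s: 10.5
eef_pos: [0.5972, -0.2053, 0.1002]
eef_rot: [-0.465, 0.462, 0.535, -0.533]
wrist_force: [-2.6, 15.0, 9.7]
opening: 1.0
```

```bash
python3 g.py -135 0 100;  python3 pic.py s13 scene 255 235 445 345; python3 pic.py t13 top 215 195 315 255; sed -e 's/^for a in.*/for a in [("pics\/t13.png",0,8,(215,195),(250,205,296,240)),("pics\/t12.png",0,8,(215,195),(250,205,296,240))]:/' -e '/^ ("pics\/t10/d' gauge.py > g2.py; python3 g2.py; python3 g.py -135 0 100
```

```text
t 10.5 tcp clamp mm [-140.3    0.3  100.2] open 1.0 F [-2.6 15.   9.7] q6 -2.23
tgt [ 0.59675871 -0.20004474  0.1       ] [ 0.11  0.   -0.01] [-0.01  0.01  0.05]
t 10.6 tcp clamp mm [-140.3    0.3  100.1] open 1.0 F [-2.6 14.3  8.3] q6 -2.23
tgt [ 0.59675871 -0.20004474  0.1       ] [ 0.11  0.   -0.01] [-0.01  0.01  0.05]  File "g2.py", line 18
    ("pics/s6.png",0,ks,(235,215),(325,250,375,275)),("pics/s8.png",0,ks,(235,215),(345,250,390,275))]+[(f"pics/s{i}.png",0,800/110,(325,245),(345,250,390,275)) for i in(10,11,12)]:
                                                                                                     ^
SyntaxError: unmatched ']'
```

View pics/s13.png

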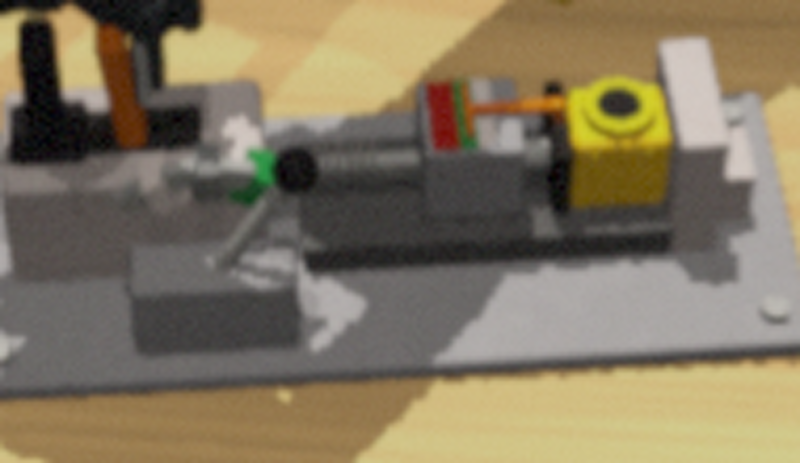

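The lever is in green (ball at 295,170), the pointer is on the green zone (465,115), the part is upright between pad and stop, and pose and force are steady. Handing in.

```bash
python3 -c "
from bench import ctrl
print(ctrl.hand_in())"
```

```text
the job is handed in; nothing more can be done
None
```

I put the selector into the green notch and pumped the trigger three full strokes, until the pad had pushed the yellow handle end against the stop. I then made one partial squeeze and handed the job in with the trigger held. It took about 10.6 s of the 72 s, and `hand_in` reported no verdict.

**Last checks:**
- **Selector:** the lever stands in the green notch.
- **Pad:** the pointer is in the green zone. Jaw travel after the pad met the part was 10.1 mm in the top view and 10.7 mm in the scene view, so the pad is about 10–11 mm back.
- **Yellow part:** it is upright between pad and stop. I judged that it is against the stop from its collar, which did not move during the last squeeze.
- **Hold:** the arm did not move over the last 0.6 s, and the fingers push the trigger with about 14–15 N.

**Checks that failed or disagreed:**
- **Jaw position:** the two cameras put it at about 51 mm (top) and 56–57 mm (scene) when the pad met the part, so I relied on relative travel and the gauge.
- **Final steadiness:** the colour re-measurement script failed on a syntax error, so the check that the jaw was still rests on the picture and on the arm's steady pose and force.
- **Bystanders:** I did not measure them again at the end.

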